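# Snap the lid onto the lantern-cell tub

## Task

The evening damp is coming, so close the large round tub that holds the spare lantern cells. Pick the lid that belongs to it, the large round one, set it gently on the tub and press it down until it snaps fully home all round; leave the tub upright where it stands.

Things in the scene. Friction and masses are not known exactly. Their poses are not given: they have to be found in the camera images.
- tub: Large round open white plastic tub: outer diameter 104 mm, height 75, wall 4 (mouth 96 across), loose, upright, 0.6 kg; four metal cells lie on its floor, clear of the lid. Origin: centre of its underside, z up. A square tub (100 mm) and a smaller round one (68 mm across), same height and plastic, stand near it.
- tub_mouth (a point): Centre of the large tub's mouth, level with the rim, 75 mm above its origin. Four spring catches just inside the rim stick 4.5 mm into the mouth. A lid merely laid on hangs on them, often aslant, its flange 7 to 12 mm above the rim; a push of roughly 10 to 25 N snaps it home, flange on the rim: lid origin 26 mm below this point.
- lid: Large round white plastic lid of that tub, 80 g, lying plug down. Origin: centre of the plug's underside, z up. Plug 71 mm across at the bottom, tapering out to 92 at 15 mm height, neck 83 above; flange 112 across, 26 to 30 mm up. The taper centres it from up to 10 mm off; turn about z is free. A square lid (106 mm) and a small round lid (74 across) with like knobs lie near it.
- lid_knob (a point): Centre of the top of the large lid's knob, 60 mm above the lid's origin, on its axis. The knob is a plain upright cylinder, 24 mm in diameter and 30 mm tall on the flange's top; grasp it from above in any direction. Push the lid down while holding the knob or on the knob's top.
There are look-alikes about, which are no part of the job. What is shaped like the tub but black, red or yellow is not meant.

How it is judged:
By the outcome, as a careful person would: the job done as asked, in the order asked, and still so for the second after the job is handed in, with the robot touching nothing.
It also fails if it takes over 40 s, if anything falls off the work surface, if the arm or the gripper's body presses on something with over 40 N, if the wrist force passes 120 N, or if a joint passes its speed limit or range.

## Robot

A 6-joint arm with a two-finger parallel gripper is mounted at the origin on the work surface. World frame = base frame: x ahead of the robot, y to its left, z up, the work surface at z = 0. Lengths are in m, angles in degrees, forces in N, time in s.
With the tool pointing down it reaches from about 0.3 to 0.75 m from the base axis. Payload 8.5 kg.
Tool frame: the origin (TCP) lies midway between the tips of the shut fingers; the grasp point (between the pads) lies 19 mm behind it (env.grip_depth is the distance from the TCP to the grasp point, in m); x points along the fingers, y is the direction in which the jaws open and shut, and the axes are right-handed (so a half turn about x gives the same grasp; the last joint's range is limited). The gripper opens to 85 mm and grips with 20 to 120 N. Pads are 22 mm wide; open, the fingers measure 114 mm over their backs; the gripper's body (76 mm by 85 mm) begins 54 mm behind the grasp point. The pads swing forward as they close: fully open they stand 13 mm farther back than shut.
Start: joints at [-82.466, 21.807, 74.336, -0, 83.858, -12.336], TCP at [0.187, -0.517, 0.192] pointing down, gripper open.
Joint ranges: [-178.18, 178.18], [-50.72, 133.34], [12.68, 142.11], [-81.47, 261.47], [9.98, 163.14], [-165.26, 165.26]. Speed limits (degrees/s): [136.94, 136.94, 180, 180, 180, 180].

## Interface

Orientations are given as a 3x3 rotation matrix whose columns are the frame's x, y, z axes.
In Python, from rig import env gives the robot as it stands.
- The arm moves only by the tool play_rows, never from a script. Its arguments are lists of equal length, an entry for each row: "travel": the shift along the world's x, y, z in cm, a list of three; "rotation": the turn, a rotation vector about the world's x, y, z in rad, a list of three; "claw": the finger opening in cm, from 0 to 8.54. A call has 1 to 12 rows; each row shifts and turns the pose as measured when the row begins; what a row does not reach is not made up. A row lasts 1/12 s, in which the tool goes at most 41.7 mm and 7.16 degrees, less where a joint would pass 70% of its speed; a pose out of reach is approached as far as the arm can. A call is refused whole if a number of a shift passes 4.17 or a number of a turn 0.125, either way. A call with a gripper value outside its range is refused whole. The fingers move at their own pace and stop on an object; "squeeze" is the grip in N (left out, the last holds). Time passes only in rows, so rows that do not move let the fingers close. It gives the time, the measured TCP pose, the force and the opening at its end, in the units of the state.
- env.observe(): the state, without advancing time (a new reading comes with each control period).
- env.get_image(name): name is "side" or "top"; returns the picture (420x560x3 uint8, red, green, blue); there is no depth.
- env.camera_info(name): a dict with "vertical_fov" (degrees; the focal length in pixels is half the picture's height over the tangent of half this angle, whatever the lens; pixels are square), "cx", "cy" (the principal point, pixels), "eye" and "rotation" of the camera in the world. Camera axes: x right, y down, z forward; pixel columns grow to the right and rows downward; lengths in m; the calibration is good to about 2 mm. A picture is of the moment at which its call begins. camera_info takes no time and is no camera call.
- env.close_job(): hands the job in, once; it reports no verdict.
The state is a dict: "time_s": time; "q": joint angles; "qvel": joint speeds; "joint_efforts": joint torques, N m; "position": TCP position; "tool_rot": TCP orientation; "ft_force": force on the tool from outside, world axes, zero at the start; "wrist_torque": the same for the moment, N m; "grip_width": finger opening in m.
Only numpy, scipy, OpenCV 4.12 (cv2) and the standard library are available. Lean on these libraries where they do the work, as an engineer would, in place of code of your own. Each camera call takes 0.05 s, during which the arm holds its last target.

## Working session

There is one attempt and no reset: what is moved stays moved. The work goes in short steps, Python scripts to look and compute and a tool call to move; the robot and the scene stay as the last step left them, time stands still between calls to the robot, and variables do not carry over. Pictures are saved under pics/ and viewed, and the job is handed in when it is done.

Besides the shell and the picture viewer there is one more tool, called after "Call:" by a JSON object that holds its "name" and its "arguments", one argument or row to a line. play_rows: Moves the arm, as the interface text tells. Its arguments: {"type":"object","properties":{"travel":{"type":"array","items":{"type":"array","items":{"type":"number"}}},"rotation":{"type":"array","items":{"type":"array","items":{"type":"number"}}},"claw":{"type":"array","items":{"type":"number"}},"squeeze":{"type":"number"}},"required":["travel","rotation","claw"]}

```bash
ls; mkdir -p pics
python3 - <<'E'
from rig import env
import cv2
for n in("side","top"):
    cv2.imwrite(f"pics/{n}0.png",env.get_image(n)[:,:,::-1]); print(n,env.camera_info(n))
print(env.observe(),env.grip_depth)
E
```

```text
pics
side {'vertical_fov': 45.15324155835235, 'cx': 282.3049466164214, 'cy': 203.30364198302044, 'eye': array([ 0.40842357, -0.80457294,  0.71866341]), 'rotation': array([[ 0.98157547, -0.11915424,  0.14937159],
       [-0.1906931 , -0.56149514,  0.80520764],
       [-0.01207248, -0.8188562 , -0.57387175]])}
top {'vertical_fov': 44.229201655941075, 'cx': 270.1444247394103, 'cy': 214.77515249373457, 'eye': array([0.49605276, 0.0549551 , 1.18453819]), 'rotation': array([[ 0.02433863, -0.99811197,  0.05639259],
       [-0.99961874, -0.02503354, -0.01164916],
       [ 0.01303887, -0.05608757, -0.99834071]])}
{'time_s': 0.1, 'q': array([-8.24664503e+01,  2.18373625e+01,  7.43803831e+01,  7.54888085e-04,
        8.38583712e+01, -1.23347900e+01]), 'qvel': array([-0.01120952, -0.02008862, -0.13889853,  0.0578411 ,  0.01003565,
       -0.03378299]), 'joint_efforts': array([ 3.36038225e-03, -4.49223626e+01, -2.31655580e+01, -1.86992115e-04,
        3.70737383e-03, -2.68049791e-05]), 'position': array([ 0.18689036, -0.51693219,  0.19107154]), 'tool_rot': array([[-1.61187196e-04,  3.39858480e-01, -9.40476575e-01],
       [ 1.31873898e-03, -9.40475697e-01, -3.39858388e-01],
       [-9.99999117e-01, -1.29502394e-03, -2.96591983e-04]]), 'ft_force': array([0.20521579, 0.62169284, 0.02561838]), 'wrist_torque': array([ 0.01478977,  0.04701329, -0.02528186]), 'grip_width': 0.08556083425955385} 0.0187
```

View pics/side0.png

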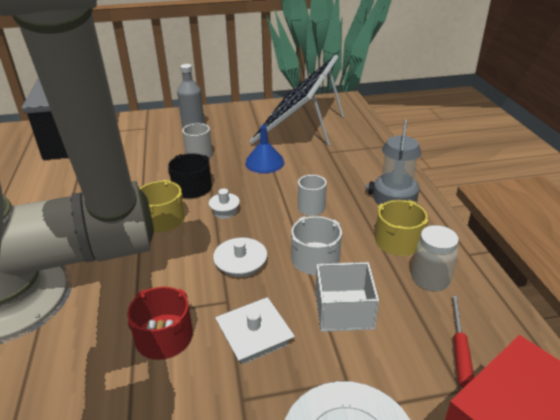

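View pics/top0.png

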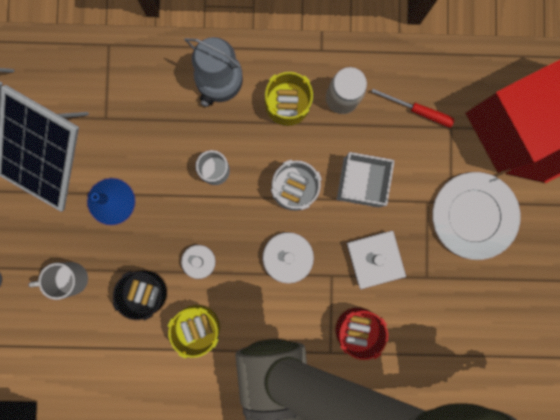

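The top view shows the large round lid at about (288,258) and the white tub with its cells at (296,185). In the side view the lid is at (240,257) with its knob top at (240,246), and the tub's mouth is at (317,235). Next I'll segment and triangulate them.

```bash
cat > h.py <<'E'
import numpy as np,cv2
from rig import env
def ray(n,u,v):
    c=env.camera_info(n); f=210/np.tan(np.radians(c['vertical_fov']/2))
    d=c['rotation']@np.array([(u-c['cx'])/f,(v-c['cy'])/f,1]); return np.array(c['eye']),d/np.linalg.norm(d)
def plane(n,p,z):
    e,d=ray(n,*p); return e+d*(z-e[2])/d[2]
def tri(a,b):
    e1,d1=ray('top',*a); e2,d2=ray('side',*b)
    t=np.linalg.lstsq(np.c_[d1,-d2],e2-e1,rcond=None)[0]
    p,q=e1+t[0]*d1,e2+t[1]*d2; return (p+q)/2,np.linalg.norm(p-q)
def proj(n,P):
    c=env.camera_info(n); f=210/np.tan(np.radians(c['vertical_fov']/2))
    k=c['rotation'].T@(np.array(P)-c['eye']); return k[:2]/k[2]*f+[c['cx'],c['cy']]
E
python3 - <<'E'
import cv2,numpy as np
from h import *
out=[]
for n,rs in(("top",[(250,220,330,300),(262,150,330,220)]),("side",[(200,220,280,285),(280,210,350,280)])):
    im=cv2.imread(f"pics/{n}0.png"); h=cv2.cvtColor(im,cv2.COLOR_BGR2HSV)
    m=((h[...,1]<60)&(h[...,2]>80)).astype(np.uint8)*255
    for i,(a,b,c,d) in enumerate(rs):
        s=m[b:d,a:c]; cs,_=cv2.findContours(s,cv2.RETR_EXTERNAL,cv2.CHAIN_APPROX_NONE)
        k=max(cs,key=cv2.contourArea); hull=cv2.convexHull(k)+[a,b]; hull=hull.astype(np.int32)
        print(n,i,cv2.boundingRect(hull),cv2.fitEllipse(hull),cv2.contourArea(k))
        for zz in(.03,.075): print(zz,plane(n,cv2.fitEllipse(hull)[0],zz))
        cr=cv2.resize(im[b:d,a:c],None,fx=5,fy=5,interpolation=cv2.INTER_CUBIC)
        cr=cv2.resize(cr,(390,290)); out.append(cr)
cv2.imwrite("pics/crops.png",np.vstack([np.hstack(out[:2]),np.hstack(out[2:])]))
E
```

```text
top 0 (262, 232, 52, 51) ((287.576171875, 257.35809326171875), (50.738128662109375, 51.7703971862793), 109.03772735595703) 2009.0
0.03 [4.67227575e-01 3.33288819e-04 3.00000000e-02]
0.075 [0.46835108 0.00246226 0.075     ]
top 1 (271, 160, 51, 50) ((295.5722961425781, 184.82485961914062), (49.69374084472656, 51.13840103149414), 39.57786560058594) 1906.5
0.03 [ 0.63007111 -0.01398769  0.03      ]
0.075 [ 0.62484753 -0.01130053  0.075     ]
side 0 (213, 237, 55, 40) ((239.874755859375, 256.1114501953125), (39.66956329345703, 54.27979278564453), 85.31381225585938) 1631.5
0.03 [ 0.4653735  -0.00709144  0.03      ]
0.075 [ 0.46165217 -0.05920204  0.075     ]
side 1 (291, 210, 59, 70) ((319.4500732421875, 247.65350341796875), (59.55655288696289, 82.48605346679688), 155.18882751464844) 3015.5
0.03 [ 0.63323229 -0.01450836  0.03      ]
0.075 [ 0.6185424  -0.06613432  0.075     ]
```

View pics/crops.png

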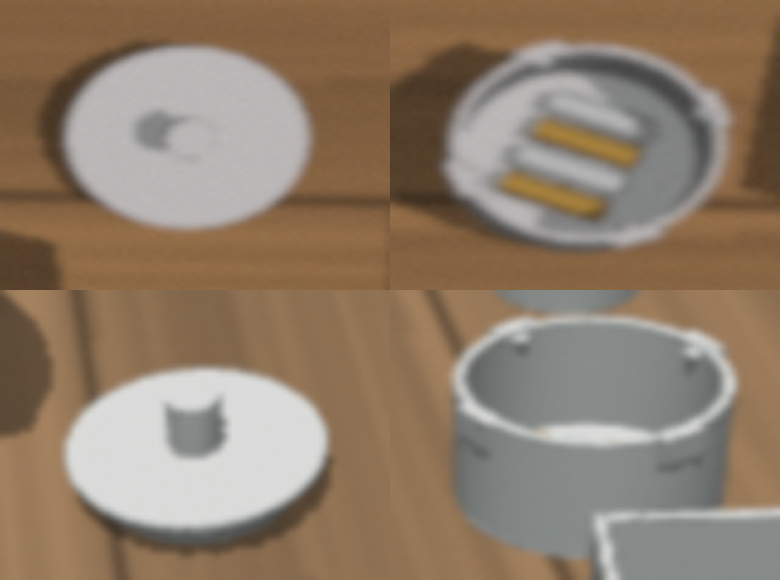

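The crops show the knob top at about (289,258) in the top view and (239.7,243) in the side view. The tub rim centre is at about (296,184.8) top and (317,231.7) side. Four catches are visible.

Run:
```python
from h import *
for n,a,b in(("flange",(287.6,257.4),(240,255.2)),("knob",(289,258.3),(239.7,243.1)),("mouth",(296,184.8),(316.9,231.7))):
    print(n,*tri(a,b))
# diameters and reprojection
for n,c,r in(("flange",(.467,.0005,.03),.056),("knob",(.467,.0005,.06),.012),("mouth",(.6248,-.012,.075),.052)):
  for v in("top","side"):
    t=np.linspace(0,6.28,60); q=np.array([proj(v,[c[0]+r*np.cos(x),c[1]+r*np.sin(x),c[2]]) for x in t])
    print(n,v,q.min(0).round(1),q.max(0).round(1))
print([ (n,plane('top',p,z).round(4)) for n,p,z in(("k",(289,258.3),.06),("f",(287.6,257.4),.03),("m",(296,184.8),.075))])
```

```text
flange [4.66670721e-01 1.29084513e-04 2.61620871e-02] 0.0007405917976403182
knob [ 0.46676662 -0.00145338  0.05998072] 0.001513653157501854
mouth [ 0.62611184 -0.01254296  0.07226958] 0.0017523880739322775
flange top [262.4 232.3] [312.6 282.7]
flange side [213.2 236.8] [267.1 272.1]
knob top [282.6 252.3] [293.7 263.4]
knob side [233.5 238.8] [245.2 246.3]
mouth top [271.8 161. ] [319.9 208.9]
mouth side [290.6 215.6] [341.2 246.9]
[('k', array([ 0.466 , -0.0014,  0.06  ])), ('f', array([4.671e-01, 3.000e-04, 3.000e-02])), ('m', array([ 0.6249, -0.0122,  0.075 ]))]
```

The heights come out right: knob 60 mm, rim 72 mm against 75. The lid axis is at about (0.467, 0.000) and the mouth at (0.6255, −0.012). I'll move over the lid.

Call:
{"name": "play_rows", "arguments": {
  "travel": [
    [1.9, 3.5, 0],
    [1.9, 3.5, 0],
    [1.9, 3.5, 0],
    [1.9, 3.5, 0],
    [1.9, 3.5, 0],
    [1.9, 3.5, 0],
    [1.9, 3.5, 0],
    [1.9, 3.5, 0],
    [1.9, 3.5, 0],
    [1.9, 3.5, 0],
    [1.9, 3.5, 0],
    [1.9, 3.5, 0]
  ],
  "rotation": [
    [0, 0, 0],
    [0, 0, 0],
    [0, 0, 0],
    [0, 0, 0],
    [0, 0, 0],
    [0, 0, 0],
    [0, 0, 0],
    [0, 0, 0],
    [0, 0, 0],
    [0, 0, 0],
    [0, 0, 0],
    [0, 0, 0]
  ],
  "claw": [8.5, 8.5, 8.5, 8.5, 8.5, 8.5, 8.5, 8.5, 8.5, 8.5, 8.5, 8.5],
  "squeeze": 40
}}

```text
time_s: 1.1
position: [0.4152, -0.0814, 0.1867]
tool_rot: [[-0.003, 0.327, -0.945], [0.006, -0.945, -0.327], [-1.0, -0.007, 0.001]]
ft_force: [1.0, -0.2, 0.4]
grip_width: 0.0852
```

Call:
{"name": "play_rows", "arguments": {
  "travel": [
    [1.7, 2.7, 0],
    [1.7, 2.7, 0],
    [1.7, 2.7, 0],
    [0, 0, -2],
    [0, 0, -2],
    [0, 0, -2],
    [0, 0, 0],
    [0, 0, 0]
  ],
  "rotation": [
    [0, 0, 0],
    [0, 0, 0],
    [0, 0, 0],
    [0, 0, 0],
    [0, 0, 0],
    [0, 0, 0],
    [0, 0, 0],
    [0, 0, 0]
  ],
  "claw": [8.5, 8.5, 8.5, 8.5, 8.5, 8.5, 8.5, 8.5]
}}

```text
time_s: 1.77
position: [0.4695, 0.0137, 0.1241]
tool_rot: [[-0.003, 0.339, -0.941], [0.008, -0.941, -0.339], [-1.0, -0.008, 0.0]]
ft_force: [0.0, -0.3, -0.2]
grip_width: 0.085
```

Run:
```python
from h import *
o=env.observe();print(o['position'],o['tool_rot'].round(3),o['q'].round(1))
im=env.get_image('side')[180:300,160:320,::-1]
cv2.imwrite("pics/s1.png",cv2.resize(im,(800,600),interpolation=cv2.INTER_CUBIC))
```

```text
[0.46947463 0.01365918 0.12413471] [[-0.003  0.339 -0.941]
 [ 0.008 -0.941 -0.339]
 [-1.    -0.008  0.   ]] [-13.1  17.8  92.9   0.4  69.6  56.9]
```

View pics/s1.png

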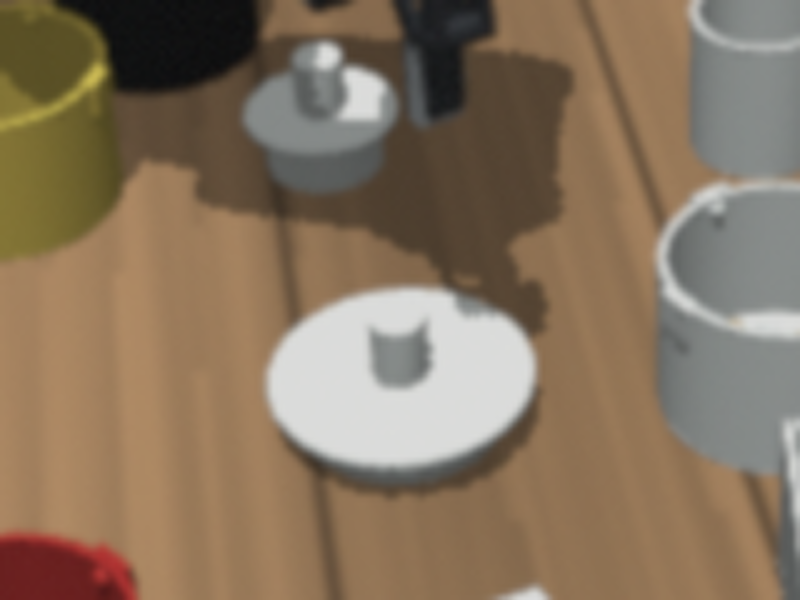

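The lid lies undisturbed with its knob clear, and the fingers are 14 mm too far in +y. I'll correct that and then descend.

Call:
{"name": "play_rows", "arguments": {
  "travel": [
    [-0.2, -1.4, 0],
    [0, 0, -1.5],
    [0, 0, -1.5],
    [0, 0, 0],
    [0, 0, 0]
  ],
  "rotation": [
    [-0.008, -0.003, 0],
    [0, 0, 0],
    [0, 0, 0],
    [0, 0, 0],
    [0, 0, 0]
  ],
  "claw": [8.5, 8.5, 8.5, 8.5, 8.5]
}}

```text
time_s: 2.23
position: [0.4702, -0.0029, 0.0994]
tool_rot: [[0.009, 0.337, -0.941], [-0.003, -0.941, -0.337], [-1.0, 0.006, -0.008]]
ft_force: [0.6, 0.1, -0.6]
grip_width: 0.0852
```

Call:
{"name": "play_rows", "arguments": {
  "travel": [
    [-0.3, 0.25, -1],
    [0, 0, -1.5],
    [0, 0, -1.5],
    [0, 0, -1],
    [0, 0, 0],
    [0, 0, 0]
  ],
  "rotation": [
    [0.003, 0.009, 0],
    [0, 0, 0],
    [0, 0, 0],
    [0, 0, 0],
    [0, 0, 0],
    [0, 0, 0]
  ],
  "claw": [8.5, 8.5, 8.5, 8.5, 8.5, 8.5]
}}

```text
time_s: 2.73
position: [0.4692, -0.0005, 0.0515]
tool_rot: [[0.007, 0.337, -0.942], [-0.001, -0.942, -0.337], [-1.0, 0.004, -0.006]]
ft_force: [0.3, -0.7, 0.8]
grip_width: 0.085
```

Call:
{"name": "play_rows", "arguments": {
  "travel": [
    [-0.2, 0, -0.7],
    [0, 0, -0.6],
    [0, 0, -0.2],
    [0, 0, 0],
    [0, 0, 0]
  ],
  "rotation": [
    [0, 0.006, 0],
    [0, 0, 0],
    [0, 0, 0],
    [0, 0, 0],
    [0, 0, 0]
  ],
  "claw": [8.5, 8.5, 8.5, 8.5, 8.5]
}}

```text
time_s: 3.15
position: [0.4682, -0.0006, 0.0371]
tool_rot: [[0.004, 0.337, -0.942], [-0.002, -0.942, -0.337], [-1.0, 0.003, -0.003]]
ft_force: [-0.5, -0.3, -0.4]
grip_width: 0.0852
```

Run:
```python
from h import *
o=env.observe();print(o['position'],o['ft_force'])
im=env.get_image('side')[180:300,160:320,::-1]
cv2.imwrite("pics/s2.png",cv2.resize(im,(800,600),interpolation=cv2.INTER_CUBIC))
```

```text
[ 0.46817837 -0.00061675  0.03706001] [-0.47490268 -0.2544907  -0.38763573]
```

View pics/s2.png

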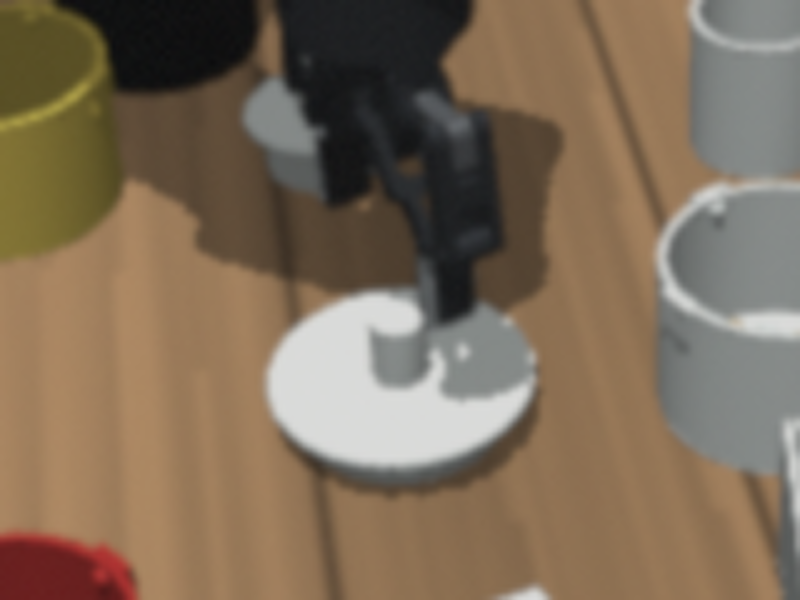

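Both finger tips look to be behind the knob (+y), which doesn't match the reported pose. I'll check by projecting that pose into the image.

Run:
```python
from h import *
o=env.observe();p=o['position'];R=o['tool_rot']
im=env.get_image('side')[:,:,::-1].copy(); t=env.get_image('top')[:,:,::-1].copy()
for s in(-.0425,0,.0425):
    P=p+R@[-.013,s,0]; a=proj('side',P);b=proj('top',P);print(s,P,a,b,(a-[160,180])*5)
    cv2.circle(im,tuple(int(x) for x in a.round()),1,(0,0,255),-1);cv2.circle(t,tuple(int(x) for x in b.round()),1,(0,0,255),-1)
a=cv2.resize(im[100:340,120:360],(600,600),interpolation=cv2.INTER_CUBIC)
cv2.imwrite("pics/s3.png",a);cv2.imwrite("pics/t3.png",cv2.resize(t[140:380,180:440],(650,600),interpolation=cv2.INTER_CUBIC))
```

```text
-0.0425 [0.45386744 0.03941862 0.04998101] [231.20636838 235.51290258] [270.01207067 263.29138141] [356.03184192 277.5645129 ]
0 [ 0.46817582 -0.0006001   0.05012978] [240.25048807 246.47343849] [288.44126938 257.17473045] [401.25244033 332.36719247]
0.0425 [ 0.4824842  -0.04061883  0.05027854] [249.83507572 258.08896558] [306.83387571 251.0702245 ] [449.17537858 390.44482791]
```

View pics/s3.png

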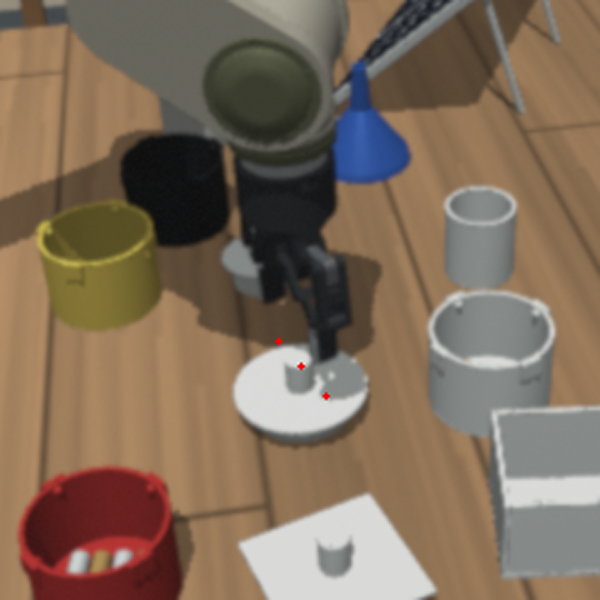

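View pics/t3.png

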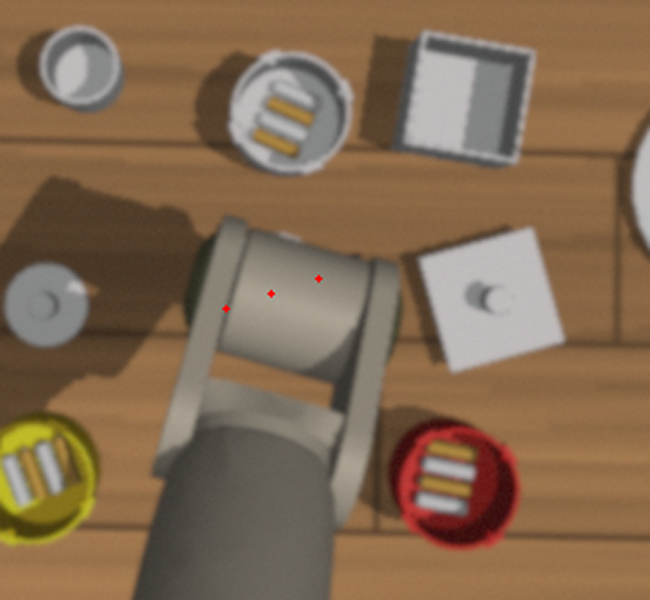

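Run:
```python
from h import *
for z in(.05,.2,.25,.3,.35): print(z,(proj('top',[.4682,-.0006,z])-[180,140])*2.5, (proj('side',[.4682,-.0006,z])-[120,100])*2.5)
P1=np.array([.4695,.0137,.1241])+[.0143,-.040,.013]
print(proj('side',P1))
# line-of-sight candidates for seen tip px
for z in(.05,.065,.08): print(z,plane('side',(160+455/5,180+320/5),z), plane('side',(160+345/5,180+203/5),z))
print(env.observe()['joint_efforts'].round(2))
```

```text
0.05 [271.09650419 292.90532384] [300.66481115 366.30093626]
0.2 [280.64436367 297.99624283] [288.78415585 213.46841526]
0.25 [284.50876906 300.05674391] [284.33268307 156.20475502]
0.3 [288.81051579 302.35043541] [279.59627743  95.27572409]
0.35 [293.62829886 304.9192775 ] [274.54667718  30.31776375]
[247.26918062 219.02175537]
0.05 [0.49100611 0.00290891 0.05      ] [0.45484243 0.09282501 0.05      ]
0.065 [ 0.48915355 -0.01520517  0.065     ] [0.45380112 0.07269385 0.065     ]
0.08 [ 0.48730099 -0.03331926  0.08      ] [0.45275982 0.05256269 0.08      ]
[-0.000e+00 -3.981e+01 -1.571e+01 -0.000e+00 -1.000e-02  0.000e+00]
```

The top view agrees in x and y, with the wrist centred where expected. But the side rays place the open tips near z≈0.08, not 0.05. I'll half-close to 4 cm, which clears the 24 mm knob, and look again.

Call:
{"name": "play_rows", "arguments": {
  "travel": [
    [0, 0, 0],
    [0, 0, 0],
    [0, 0, 0],
    [0, 0, 0],
    [0, 0, 0],
    [0, 0, 0]
  ],
  "rotation": [
    [0, 0, 0],
    [0, 0, 0],
    [0, 0, 0],
    [0, 0, 0],
    [0, 0, 0],
    [0, 0, 0]
  ],
  "claw": [4.2, 4.2, 4.2, 4.2, 4.2, 4.2]
}}

```text
time_s: 3.8
position: [0.4686, -0.0007, 0.0378]
tool_rot: [[0.005, 0.337, -0.942], [-0.003, -0.942, -0.337], [-1.0, 0.004, -0.004]]
ft_force: [-0.3, -0.6, -0.4]
grip_width: 0.0418
```

Run:
```python
from h import *
o=env.observe();print(o['position'],o['ft_force'],o['grip_width'])
im=env.get_image('side')[180:300,160:320,::-1]
cv2.imwrite("pics/s4.png",cv2.resize(im,(800,600),interpolation=cv2.INTER_CUBIC))
```

```text
[ 0.46858911 -0.00072769  0.03779099] [-0.33480254 -0.57406498 -0.36636526] 0.0418185354719116
```

View pics/s4.png

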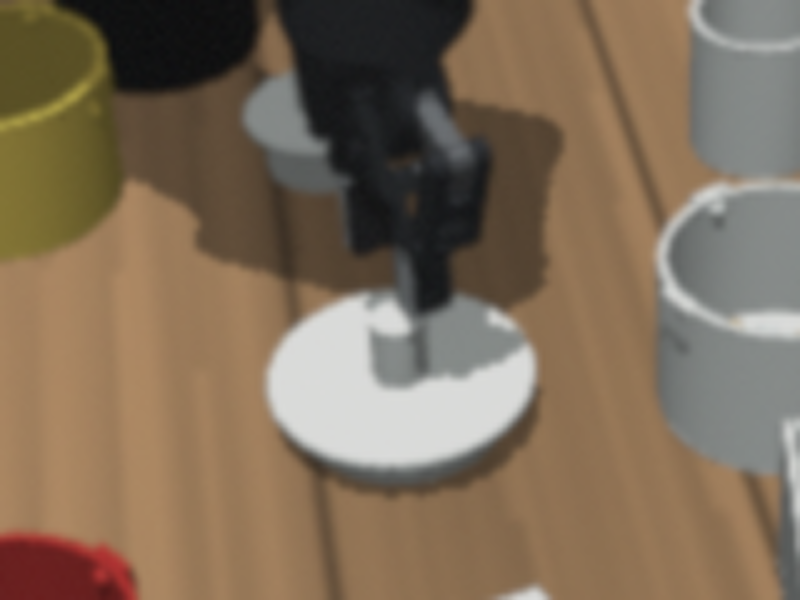

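The midpoint of the tips is at about (240,236), and the near finger overlaps the knob's top edge. So the fingers are centred in x and y but sit about 3 cm higher than the reported z. I'll reopen, go down slowly watching the force, and look again.

Call:
{"name": "play_rows", "arguments": {
  "travel": [
    [-0.1, 0, 0],
    [0, 0, 0],
    [0, 0, 0],
    [0, 0, 0],
    [0, 0, -0.6],
    [0, 0, -0.6],
    [0, 0, -0.3],
    [0, 0, 0]
  ],
  "rotation": [
    [0, 0.005, 0],
    [0, 0, 0],
    [0, 0, 0],
    [0, 0, 0],
    [0, 0, 0],
    [0, 0, 0],
    [0, 0, 0],
    [0, 0, 0]
  ],
  "claw": [8.5, 8.5, 8.5, 8.5, 8.5, 8.5, 8.5, 8.5]
}}

```text
time_s: 4.52
position: [0.4674, -0.0007, 0.0211]
tool_rot: [[-0.0, 0.337, -0.942], [-0.003, -0.942, -0.337], [-1.0, 0.002, 0.001]]
ft_force: [-0.2, -0.1, -0.5]
grip_width: 0.0849
```

Run:
```python
from h import *
o=env.observe();print(o['position'],o['ft_force'],o['grip_width'])
im=env.get_image('side')[180:300,160:320,::-1]
cv2.imwrite("pics/s5.png",cv2.resize(im,(800,600),interpolation=cv2.INTER_CUBIC))
```

```text
[ 0.4673725  -0.00069723  0.02111801] [-0.1596538  -0.10182517 -0.5044442 ] 0.0849055557941531
```

View pics/s5.png

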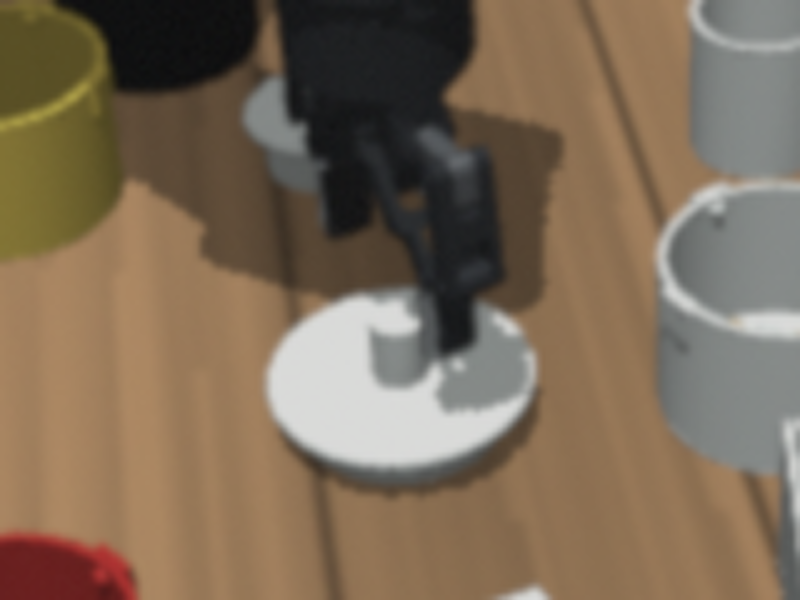

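No contact yet, and the tip is at (251,250), which puts it at z≈0.068. I'll go lower in small steps.

Call:
{"name": "play_rows", "arguments": {
  "travel": [
    [0, 0, -0.4],
    [0, 0, -0.3],
    [0, 0, 0]
  ],
  "rotation": [
    [0, 0, 0],
    [0, 0, 0],
    [0, 0, 0]
  ],
  "claw": [8.5, 8.5, 8.5]
}}

```text
time_s: 4.82
position: [0.4675, -0.0008, 0.0136]
tool_rot: [[-0.0, 0.337, -0.942], [-0.003, -0.942, -0.337], [-1.0, 0.003, 0.001]]
ft_force: [0.1, 0.7, -0.3]
grip_width: 0.0852
```

The reported tip height is now below the flange top with no contact, which confirms the z reading is biased. Another 6 mm down, then I'll look.

Call:
{"name": "play_rows", "arguments": {
  "travel": [
    [0, 0, -0.4],
    [0, 0, -0.2],
    [0, 0, 0]
  ],
  "rotation": [
    [0, 0, 0],
    [0, 0, 0],
    [0, 0, 0]
  ],
  "claw": [8.5, 8.5, 8.5]
}}

```text
time_s: 5.07
position: [0.4676, -0.0008, 0.007]
tool_rot: [[0.0, 0.337, -0.942], [-0.003, -0.942, -0.337], [-1.0, 0.003, 0.001]]
ft_force: [-0.7, -0.7, 0.4]
grip_width: 0.0851
```

Run:
```python
from h import *
o=env.observe();p=o['position'];print(p,o['ft_force'],o['grip_width'])
for z in(.04,.05,.06): print(z,(proj('side',[p[0]+.0143,p[1]-.040,z])-[160,180])*5,(proj('side',[p[0]-.0143,p[1]+.040,z])-[160,180])*5)
im=env.get_image('side')[180:300,160:320,::-1]
cv2.imwrite("pics/s6.png",cv2.resize(im,(800,600),interpolation=cv2.INTER_CUBIC))
```

```text
[ 0.46756301 -0.00076453  0.00695008] [-0.6588304  -0.682637    0.43289609] 0.08509534838265381
0.04 [448.94613024 410.22940686] [356.30784301 296.34212803]
0.05 [447.72018076 391.4186709 ] [354.65390456 277.97798734]
0.06 [446.48021633 372.39289235] [352.98212711 259.41577515]
```

View pics/s6.png

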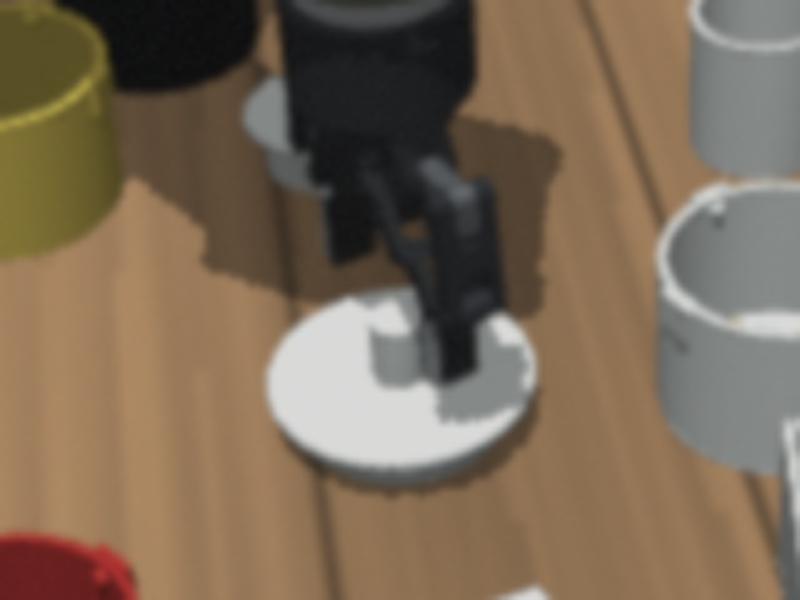

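Open tips are now at z≈0.056, with no contact. I'll lower 7 mm more and close on the knob.

Call:
{"name": "play_rows", "arguments": {
  "travel": [
    [0, 0, -0.4],
    [0, 0, -0.3],
    [0, 0, 0],
    [0, 0, 0],
    [0, 0, 0],
    [0, 0, 0],
    [0, 0, 0],
    [0, 0, 0],
    [0, 0, 0]
  ],
  "rotation": [
    [0, 0, 0],
    [0, 0, 0],
    [0, 0, 0],
    [0, 0, 0],
    [0, 0, 0],
    [0, 0, 0],
    [0, 0, 0],
    [0, 0, 0],
    [0, 0, 0]
  ],
  "claw": [8.5, 8.5, 4, 4, 4, 4, 1.5, 1.5, 1.5],
  "squeeze": 40
}}

```text
time_s: 5.87
position: [0.4678, -0.0008, -0.0003]
tool_rot: [[0.001, 0.337, -0.942], [-0.003, -0.942, -0.337], [-1.0, 0.003, 0.0]]
ft_force: [0.4, -0.5, -1.4]
grip_width: 0.0228
```

Run:
```python
from h import *
o=env.observe();p=o['position'];print(p,o['ft_force'],o['grip_width'])
im=env.get_image('side')[180:300,160:320,::-1]
cv2.imwrite("pics/s7.png",cv2.resize(im,(800,600),interpolation=cv2.INTER_CUBIC))
```

```text
[ 4.67845692e-01 -8.44570215e-04 -2.66645606e-04] [ 0.41906776 -0.52887215 -1.40369788] 0.022797742909814178
```

View pics/s7.png

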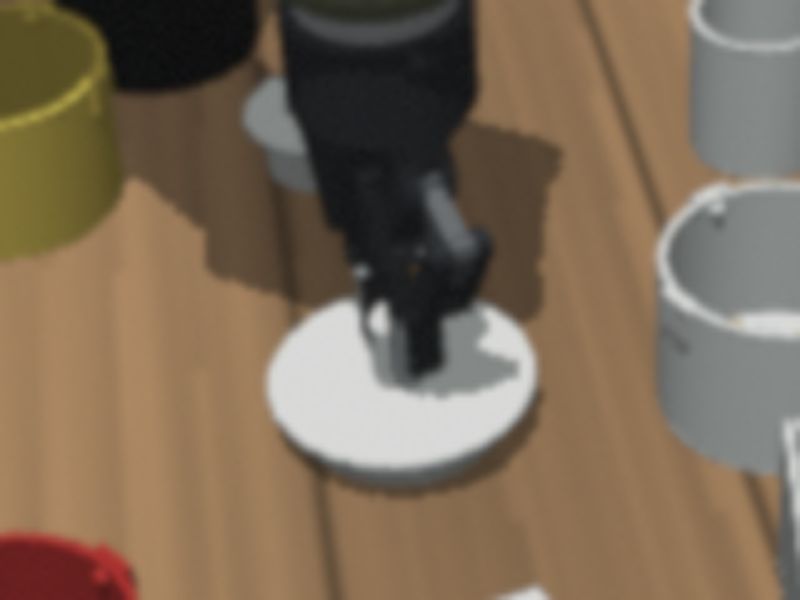

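The knob is gripped at 22.8 mm width, with the lid unmoved. At this reading (z≈0) the lid's origin is at about 0, so home should read z≈0.049. Lifting.

Call:
{"name": "play_rows", "arguments": {
  "travel": [
    [0, 0, 1],
    [0, 0, 2],
    [0, 0, 2.5],
    [0, 0, 2.5],
    [0, 0, 2.5],
    [0, 0, 1.5],
    [0, 0, 0],
    [0, 0, 0]
  ],
  "rotation": [
    [0, 0, 0],
    [0, 0, 0],
    [0, 0, 0],
    [0, 0, 0],
    [0, 0, 0],
    [0, 0, 0],
    [0, 0, 0],
    [0, 0, 0]
  ],
  "claw": [1.5, 1.5, 1.5, 1.5, 1.5, 1.5, 1.5, 1.5],
  "squeeze": 60
}}

```text
time_s: 6.58
position: [0.4654, -0.0002, 0.1236]
tool_rot: [[-0.003, 0.337, -0.942], [-0.002, -0.942, -0.337], [-1.0, 0.0, 0.004]]
ft_force: [0.4, -0.2, -1.9]
grip_width: 0.0218
```

Run:
```python
from h import *
o=env.observe();p=o['position'];print(p,o['ft_force'],o['grip_width'],o['tool_rot'].round(3))
im=env.get_image('side')[120:300,160:400,::-1]
cv2.imwrite("pics/s8.png",cv2.resize(im,(800,600),interpolation=cv2.INTER_CUBIC))
```

```text
[ 4.65444787e-01 -2.18740782e-04  1.23637100e-01] [ 0.36831521 -0.17282778 -1.91591154] 0.02180711287299593 [[-0.003  0.337 -0.942]
 [-0.002 -0.942 -0.337]
 [-1.     0.     0.004]]
```

View pics/s8.png

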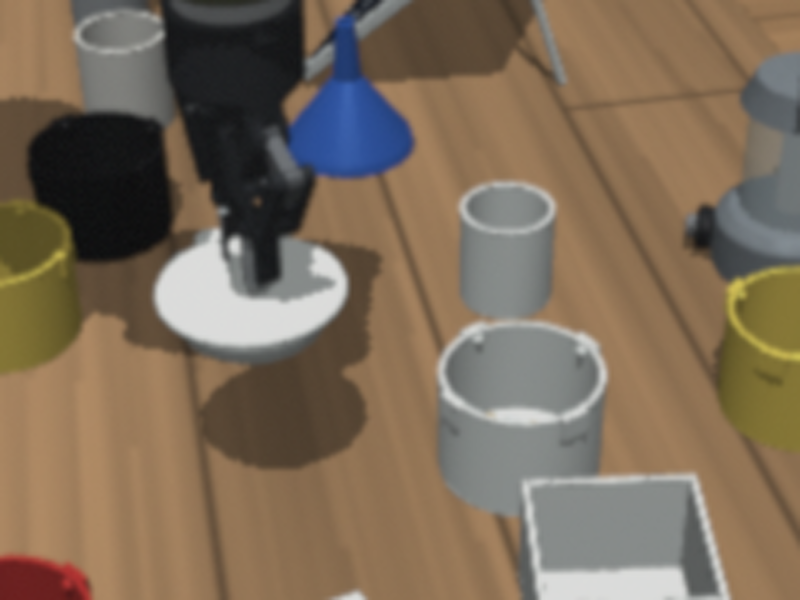

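The lid is held level at (235,208), and the tub stands clear. Moving above the tub.

Call:
{"name": "play_rows", "arguments": {
  "travel": [
    [2, -0.15, 0],
    [3, -0.25, 0],
    [3, -0.25, 0],
    [3, -0.25, 0],
    [2, -0.2, 0],
    [1, -0.1, 0],
    [0, 0, 0],
    [0, 0, 0]
  ],
  "rotation": [
    [0, 0, 0],
    [0, 0, 0],
    [0, 0, 0],
    [0, 0, 0],
    [0, 0, 0],
    [0, 0, 0],
    [0, 0, 0],
    [0, 0, 0]
  ],
  "claw": [1.5, 1.5, 1.5, 1.5, 1.5, 1.5, 1.5, 1.5]
}}

```text
time_s: 7.3
position: [0.6055, -0.0113, 0.109]
tool_rot: [[-0.026, 0.336, -0.942], [0.003, -0.942, -0.336], [-1.0, -0.012, 0.023]]
ft_force: [0.0, 0.1, -0.1]
grip_width: 0.0218
```

Run:
```python
from h import *
print(plane('side',(235.3,207.6),.153))
o=env.observe();p=o['position'];print(p,o['ft_force'],o['grip_width'],o['tool_rot'].round(3))
im=env.get_image('side')[120:300,200:440,::-1]
cv2.imwrite("pics/s9.png",cv2.resize(im,(800,600),interpolation=cv2.INTER_CUBIC))
im=env.get_image('top')[120:300,160:400,::-1]
cv2.imwrite("pics/t9.png",cv2.resize(im,(800,600),interpolation=cv2.INTER_CUBIC))
```

```text
[ 0.46404903 -0.00622454  0.153     ]
[ 0.60547946 -0.01133153  0.10904828] [ 0.02815798  0.06592956 -0.11435597] 0.0217823570534388 [[-0.026  0.336 -0.942]
 [ 0.003 -0.942 -0.336]
 [-1.    -0.012  0.023]]
```

View pics/s9.png

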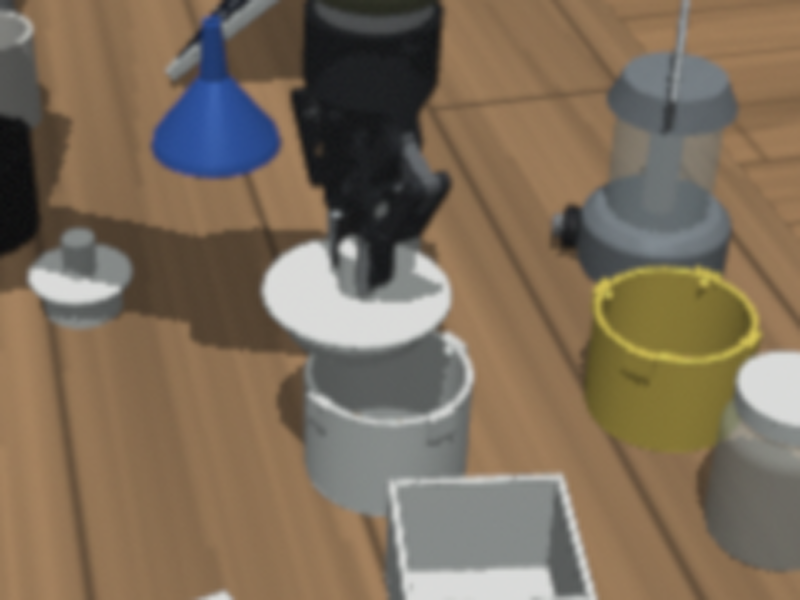

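View pics/t9.png

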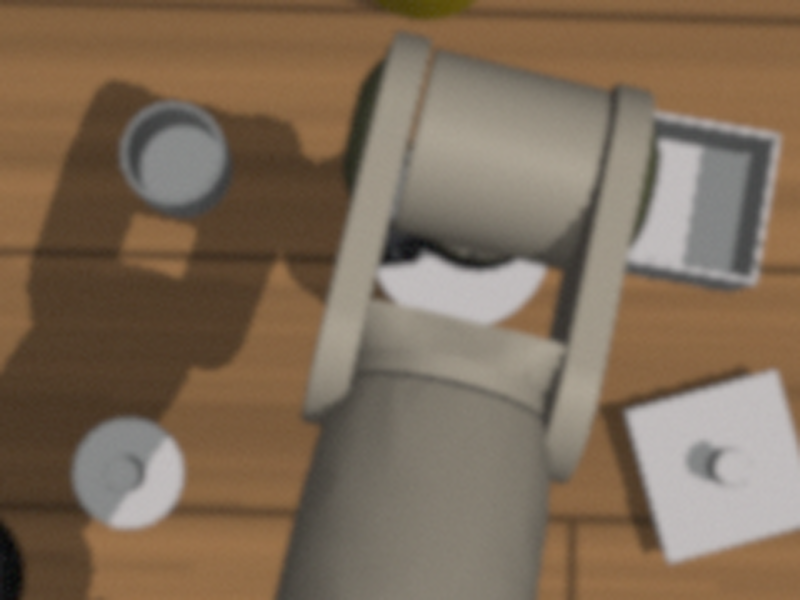

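The lid is over the near part of the tub, with its bottom still above the rim. The pose sagged 15 mm and tilted 1.5°, so I'll raise, level and finish the move.

Call:
{"name": "play_rows", "arguments": {
  "travel": [
    [0.5, 0, 0.8],
    [1, -0.1, 0.4],
    [0.4, 0, 0],
    [0, 0, 0],
    [0, 0, 0],
    [0, 0, 0]
  ],
  "rotation": [
    [-0.003, -0.02, 0],
    [0, -0.006, 0],
    [0, 0, 0],
    [0, 0, 0],
    [0, 0, 0],
    [0, 0, 0]
  ],
  "claw": [1.5, 1.5, 1.5, 1.5, 1.5, 1.5]
}}

```text
time_s: 7.9
position: [0.6221, -0.0116, 0.1245]
tool_rot: [[0.005, 0.336, -0.942], [-0.0, -0.942, -0.336], [-1.0, 0.002, -0.004]]
ft_force: [-0.1, 0.1, -1.9]
grip_width: 0.0218
```

Run:
```python
from h import *
o=env.observe();p=o['position'];print(p,o['ft_force'],o['grip_width'],o['tool_rot'].round(3))
im=env.get_image('side')[120:300,200:440,::-1]
cv2.imwrite("pics/s10.png",cv2.resize(im,(800,600),interpolation=cv2.INTER_CUBIC))
```

```text
[ 0.622067   -0.01160761  0.12450063] [-0.07020389  0.05350419 -1.86595481] 0.021772731826310433 [[ 0.005  0.336 -0.942]
 [-0.    -0.942 -0.336]
 [-1.     0.002 -0.004]]
```

View pics/s10.png

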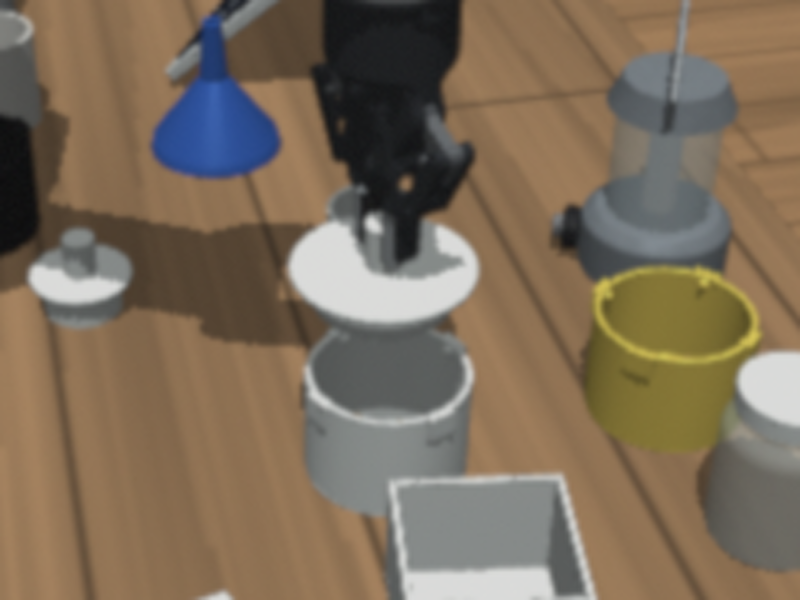

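Run:
```python
from h import *
for z in(.145,.150,.1545): print(plane('side',(315.2,199.8),z))
print(plane('side',(316.9,231.7),.075),plane('side',(316.9,231.7),.072))
```

```text
[ 0.6243144  -0.00132902  0.145     ]
[ 0.62243272 -0.00833002  0.15      ]
[ 0.6207392  -0.01463092  0.1545    ]
[ 0.62608199 -0.01590351  0.075     ] [ 0.62709645 -0.01222766  0.072     ]
```

By the same rays the lid is 4–5 mm short in x and about 1 mm off in y. I'll correct and lower it into the mouth.

Call:
{"name": "play_rows", "arguments": {
  "travel": [
    [0.4, -0.1, 0],
    [0, 0, -1],
    [0, 0, -1.2],
    [0, 0, -1],
    [0, 0, -0.6],
    [0, 0, 0],
    [0, 0, 0]
  ],
  "rotation": [
    [0, 0.005, 0],
    [0, 0, 0],
    [0, 0, 0],
    [0, 0, 0],
    [0, 0, 0],
    [0, 0, 0],
    [0, 0, 0]
  ],
  "claw": [1.5, 1.5, 1.5, 1.5, 1.5, 1.5, 1.5]
}}

```text
time_s: 8.53
position: [0.6253, -0.0126, 0.0818]
tool_rot: [[-0.003, 0.336, -0.942], [0.0, -0.942, -0.336], [-1.0, -0.001, 0.003]]
ft_force: [-0.8, -0.4, -1.0]
grip_width: 0.0217
```

Run:
```python
from h import *
o=env.observe();p=o['position'];print(p,o['ft_force'],o['grip_width'],o['tool_rot'].round(3))
im=env.get_image('side')[150:300,230:430,::-1]
cv2.imwrite("pics/s11.png",cv2.resize(im,(800,600),interpolation=cv2.INTER_CUBIC))
```

```text
[ 0.62527556 -0.0125918   0.08184189] [-0.84464384 -0.40243229 -1.03148216] 0.02171375899331636 [[-0.003  0.336 -0.942]
 [ 0.    -0.942 -0.336]
 [-1.    -0.001  0.003]]
```

View pics/s11.png

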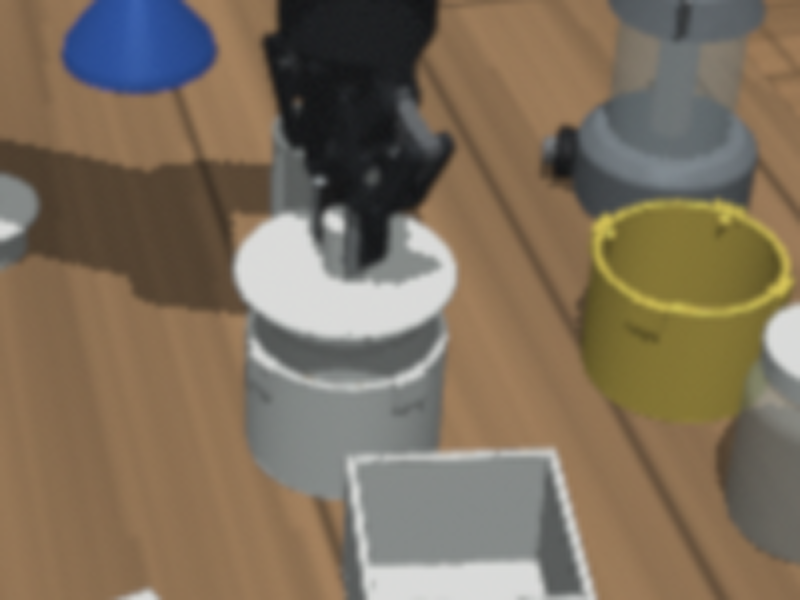

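The lid is centred over the mouth, with lid centre column 346 against tub 347 in the crop. I'll lower it gently onto the catches.

Call:
{"name": "play_rows", "arguments": {
  "travel": [
    [0, 0, -0.7],
    [0, 0, -0.6],
    [0, 0, -0.5],
    [0, 0, -0.2],
    [0, 0, 0],
    [0, 0, 0]
  ],
  "rotation": [
    [0, -0.003, 0],
    [0, 0, 0],
    [0, 0, 0],
    [0, 0, 0],
    [0, 0, 0],
    [0, 0, 0]
  ],
  "claw": [1.5, 1.5, 1.5, 1.5, 1.5, 1.5]
}}

```text
time_s: 9.08
position: [0.6269, -0.0124, 0.0617]
tool_rot: [[0.005, 0.336, -0.942], [-0.0, -0.942, -0.336], [-1.0, 0.002, -0.005]]
ft_force: [0.3, -0.3, -1.0]
grip_width: 0.022
```

Call:
{"name": "play_rows", "arguments": {
  "travel": [
    [-0.1, 0, -0.2],
    [0, 0, -0.2],
    [0, 0, -0.2],
    [0, 0, 0]
  ],
  "rotation": [
    [0, 0.005, 0],
    [0, 0, 0],
    [0, 0, 0],
    [0, 0, 0]
  ],
  "claw": [1.5, 1.5, 1.5, 1.5]
}}

```text
time_s: 9.42
position: [0.6274, -0.0125, 0.059]
tool_rot: [[0.005, 0.336, -0.942], [-0.001, -0.942, -0.336], [-1.0, 0.003, -0.004]]
ft_force: [-0.0, 0.3, -1.7]
grip_width: 0.022
```

Call:
{"name": "play_rows", "arguments": {
  "travel": [
    [-0.1, 0, -0.3],
    [0, 0, -0.3],
    [0, 0, -0.3],
    [0, 0, 0]
  ],
  "rotation": [
    [0, 0.005, 0],
    [0, 0, 0],
    [0, 0, 0],
    [0, 0, 0]
  ],
  "claw": [1.5, 1.5, 1.5, 1.5]
}}

```text
time_s: 9.75
position: [0.6282, -0.0129, 0.055]
tool_rot: [[0.007, 0.336, -0.942], [-0.003, -0.942, -0.336], [-1.0, 0.005, -0.005]]
ft_force: [-0.8, -0.2, -4.1]
grip_width: 0.0217
```

Run:
```python
from h import *
o=env.observe();p=o['position'];print(p,o['ft_force'],o['wrist_torque'],o['grip_width'],o['joint_efforts'].round(1))
im=env.get_image('side')[190:290,260:393,::-1]
cv2.imwrite("pics/s12.png",cv2.resize(im,(798,600),interpolation=cv2.INTER_CUBIC))
```

```text
[ 0.62819403 -0.01294812  0.05498634] [-0.76853737 -0.22367411 -4.12062128] [0.08189759 0.06338414 0.00209912] 0.021729713924371643 [ -0.1 -57.6 -22.1  -0.1  -0.3  -0. ]
```

View pics/s12.png

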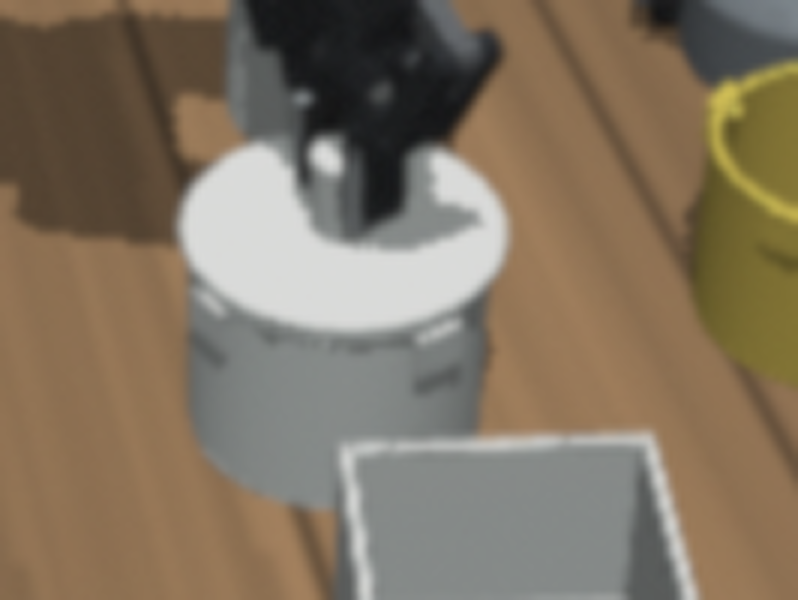

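The lid is in the mouth and nearly level, with a few mm of gap left under the flange at row ~335. Now I'll press it down in small steps.

Call:
{"name": "play_rows", "arguments": {
  "travel": [
    [-0.15, 0, -0.4],
    [-0.1, 0, -0.4],
    [0, 0, -0.4]
  ],
  "rotation": [
    [0.003, 0.007, 0],
    [0, 0, 0],
    [0, 0, 0]
  ],
  "claw": [1.5, 1.5, 1.5]
}}

```text
time_s: 10.05
position: [0.6274, -0.013, 0.0485]
tool_rot: [[0.007, 0.337, -0.942], [-0.002, -0.942, -0.337], [-1.0, 0.004, -0.006]]
ft_force: [-20.7, 3.7, 55.5]
grip_width: 0.0219
```

The reading is z = 0.0485, which is the home level, and the force jumped to 55 N, so it's on the rim. I'll relax it now.

Call:
{"name": "play_rows", "arguments": {
  "travel": [
    [0, 0, 0.2],
    [0, 0, 0.1],
    [0, 0, 0]
  ],
  "rotation": [
    [0, 0, 0],
    [0, 0, 0],
    [0, 0, 0]
  ],
  "claw": [1.5, 1.5, 1.5]
}}

```text
time_s: 10.3
position: [0.6253, -0.0127, 0.0499]
tool_rot: [[0.001, 0.337, -0.941], [-0.001, -0.941, -0.337], [-1.0, 0.002, -0.001]]
ft_force: [0.4, -0.5, -7.7]
grip_width: 0.022
```

Run:
```python
from h import *
o=env.observe();p=o['position'];print(p,o['ft_force'])
im=env.get_image('side')[190:290,260:393,::-1]
cv2.imwrite("pics/s13.png",cv2.resize(im,(798,600),interpolation=cv2.INTER_CUBIC))
```

```text
[ 0.62527222 -0.01271707  0.04988638] [ 0.35778922 -0.52754816 -7.65937939]
```

View pics/s13.png

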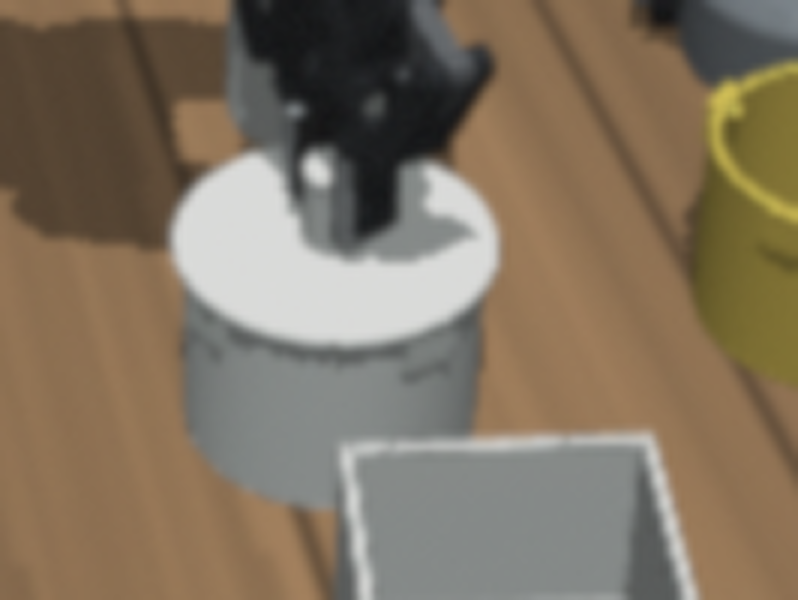

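The flange now sits on the rim. The −7.7 N pull suggests I'm carrying the snapped-on tub a hair above the table, so I'll set it back down with a light press.

Call:
{"name": "play_rows", "arguments": {
  "travel": [
    [0, 0, -0.1],
    [0, 0, -0.1],
    [0, 0, -0.1]
  ],
  "rotation": [
    [0, 0, 0],
    [0, 0, 0],
    [0, 0, 0]
  ],
  "claw": [1.5, 1.5, 1.5]
}}

```text
time_s: 10.6
position: [0.6252, -0.0128, 0.0488]
tool_rot: [[0.001, 0.337, -0.941], [-0.002, -0.941, -0.337], [-1.0, 0.002, -0.001]]
ft_force: [-4.8, 0.5, 7.2]
grip_width: 0.022
```

Call:
{"name": "play_rows", "arguments": {
  "travel": [
    [0, 0, -0.25],
    [0, 0, -0.25],
    [0, 0, -0.25]
  ],
  "rotation": [
    [0, 0, 0],
    [0, 0, 0],
    [0, 0, 0]
  ],
  "claw": [1.5, 1.5, 1.5]
}}

```text
time_s: 10.85
position: [0.6254, -0.0129, 0.0487]
tool_rot: [[0.005, 0.338, -0.941], [-0.003, -0.941, -0.338], [-1.0, 0.005, -0.004]]
ft_force: [-9.1, 1.4, 17.3]
grip_width: 0.0219
```

It's solid at z = 0.0487. I'll unload, open and retreat.

Call:
{"name": "play_rows", "arguments": {
  "travel": [
    [0, 0, 0.04],
    [0, 0, 0],
    [0, 0, 0],
    [0, 0, 0],
    [0, 0, 0],
    [0, 0, 0],
    [0, 0, 0]
  ],
  "rotation": [
    [0, 0, 0],
    [0, 0, 0],
    [0, 0, 0],
    [0, 0, 0],
    [0, 0, 0],
    [0, 0, 0],
    [0, 0, 0]
  ],
  "claw": [3, 5, 8.5, 8.5, 8.5, 8.5, 8.5]
}}

```text
time_s: 11.43
position: [0.627, -0.0134, 0.0499]
tool_rot: [[0.009, 0.338, -0.941], [-0.004, -0.941, -0.338], [-1.0, 0.007, -0.007]]
ft_force: [-0.7, 0.6, 1.0]
grip_width: 0.0848
```

Call:
{"name": "play_rows", "arguments": {
  "travel": [
    [0, 0, 1],
    [0, 0, 2],
    [0, 0, 3],
    [0, 0, 3],
    [-2, 0, 3],
    [-3, 0, 2],
    [-3, 0, 0],
    [-3, 0, 0],
    [-3, 0, 0],
    [-3, 0, 0],
    [-2, 0, 0],
    [0, 0, 0]
  ],
  "rotation": [
    [0, 0, 0],
    [0, 0, 0],
    [0, 0, 0],
    [0, 0, 0],
    [0, 0, 0],
    [0, 0, 0],
    [0, 0, 0],
    [0, 0, 0],
    [0, 0, 0],
    [0, 0, 0],
    [0, 0, 0],
    [0, 0, 0]
  ],
  "claw": [8.5, 8.5, 8.5, 8.5, 8.5, 8.5, 8.5, 8.5, 8.5, 8.5, 8.5, 8.5]
}}

```text
time_s: 12.43
position: [0.4278, -0.0128, 0.2019]
tool_rot: [[0.015, 0.338, -0.941], [-0.007, -0.941, -0.338], [-1.0, 0.011, -0.012]]
ft_force: [0.8, 0.3, 0.7]
grip_width: 0.0849
```

Run:
```python
from h import *
o=env.observe();p=o['position'];print(o['time_s'],p,o['ft_force'])
a=env.get_image('side')[190:290,260:393,::-1]; b=env.get_image('top')[135:235,230:363,::-1]
cv2.imwrite("pics/s14.png",cv2.resize(a,(798,600),interpolation=cv2.INTER_CUBIC))
cv2.imwrite("pics/t14.png",cv2.resize(b,(798,600),interpolation=cv2.INTER_CUBIC))
```

```text
12.4333 [ 0.4278045  -0.01276344  0.20188993] [0.77152396 0.31421331 0.66672366]
```

View pics/s14.png

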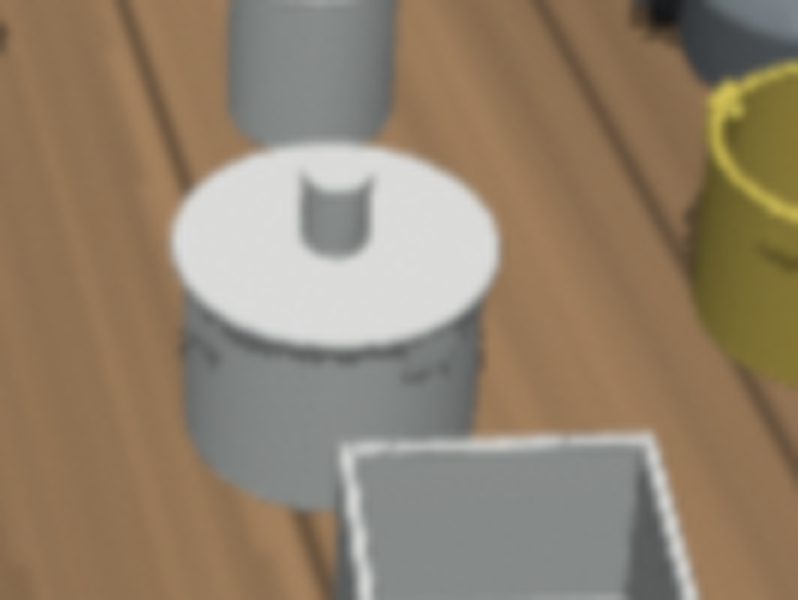

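View pics/t14.png

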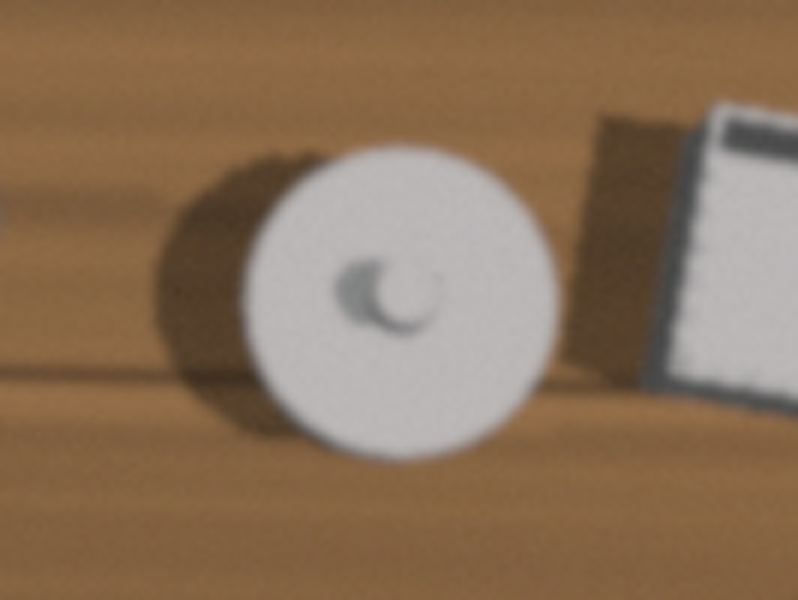

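The side view shows the flange flush on the rim with no gap, its ellipse spanning (171–499, 142–345) in the crop. In the top view the lid is centred at (402,303) in the crop. Last, I'll check height, level and how far the tub moved.

Run:
```python
from h import *
s=798/133
fl=tri((230+402/s,135+303/6),(260+335/s,190+243.5/6)); kn=tri((230+407/s,135+296/6),(260+337/s,190+175/6))
print("flange",fl,"knob",kn)
c=plane('top',(230+402/s,135+303/6),.079);print(c)
for z in(.079,.087):
    t=np.linspace(0,6.28,90);q=np.array([proj('side',[c[0]+.056*np.cos(x),c[1]+.056*np.sin(x),z]) for x in t]);q=(q-[260,190])*6
    i=q[:,0].argmin();j=q[:,0].argmax();print(z,q.min(0),q.max(0),'L/R rows',q[i,1],q[j,1])
```

```text
flange (array([ 0.62368622, -0.01436845,  0.07704764]), np.float64(0.0009239494545405675)) knob (array([ 0.62321685, -0.01430744,  0.10627537]), np.float64(0.0016951001293210087))
[ 0.6230036  -0.01416553  0.079     ]
0.079 [167.87995594 142.25129816] [496.49949154 344.84755377] L/R rows 242.02056760065614 246.98213658697097
0.087 [167.74766683 124.08138194] [497.83662913 325.93105121] L/R rows 223.48308705697696 228.38699028163967
```

The flange outline (rows 142–345) matches the z = 79 mm home prediction (142–345) to the pixel. An 8 mm gap would read 124–326. It's level, and the tub has moved by 2 mm at most.

```bash
python3 -c "
from rig import env
print(env.close_job())"
```

```text
the job is handed in; nothing more can be done
None
```

I picked up the large round lid by its knob, set it on the large white tub and pressed until it snapped home. Then I let go, backed the arm off and handed the job in at about 12.5 s.

**Last checks:**
- **Seating:** in the side view the flange outline spans crop rows 142–345, just where a fully home lid at 79 mm should appear. A lid hung up 8 mm high would read 124–326.
- **Level:** the lid looks level, with no gap visible in the side view.
- **Heights from both cameras:** flange 77 mm (expected 79) and knob top 106 mm (expected 109). The shortfall matches the small bias I saw on the rim before starting.
- **Repeat press:** about 17 N moved the lid no further.
- **Tub:** it still stands upright, within about 2 mm of where it was.

**What disagreed or went less than smoothly:**
- **Tool height reading:** the reported height was about 3 cm lower than what the camera showed. I used the pictures and the force readings to grasp the knob instead.
- **Snap force:** it peaked near 55 N at the wrist, more than the 10–25 N needed but under the 120 N limit.
- **Tub lifted slightly:** while unloading I read a 7.7 N upward pull, so the tub was probably lifted about 1 mm. I set it back down before letting go.

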